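# Fit the air nozzle and open the air

## Robot

A 6-joint arm with a two-finger parallel gripper is mounted at the origin on the work surface. World frame = base frame: x ahead of the robot, y to its left, z up, the work surface at z = 0. Lengths are in m, angles in rad, forces in N, time in s.
With the tool pointing down it reaches from about 0.25 to 0.775 m from the base axis. Payload 4 kg.
Tool frame: the origin (TCP) lies midway between the tips of the shut fingers; the grasp point (between the pads) lies 19 mm behind it; y points along the fingers, x is the direction in which the jaws open and shut, and the axes are right-handed (so a half turn about y gives the same grasp; the last joint's range is limited). The gripper opens to 94 mm and grips with 3 to 60 N. Pads are 16 mm wide; open, the fingers measure 119 mm over their backs; the gripper's body (75 mm by 177 mm) begins 78 mm behind the grasp point.
Start: joints at [-1.22, 0.087, 1.371, -0, 1.684, -0.103], TCP at [0.241, -0.494, 0.206] pointing down, gripper open.
Joint ranges: [-3.1, 3.1], [-0.76, 2.03], [0.27, 2.55], [-1.08, 4.22], [0.17, 2.65], [-2.57, 2.57]. Speed limits (rad/s): [2.79, 2.79, 3.14, 3.14, 3.14, 3.14].

## Interface

Orientations are given as [roll, pitch, yaw] about the fixed x, y, z axes, in that order (R = Rz(yaw) Ry(pitch) Rx(roll)).
In Python, from bench import robot, snapshot, camera_info, ticket gives the robot as it stands.
- The arm moves only by the shell command python3 -m creep 'ROWS'. ROWS is JSON, a list of rows, each an object with "slide": the shift along the tool's x, y, z in mm, a list of three; "roll": the turn about the tool's y in degrees; "grip": the closure, from 0 (fully open) to 1 (shut). In form: [{"slide": [x, y, z], "roll": roll, "grip": grip}, ...]. A call has 1 to 20 rows; each row is the pose to reach, as a shift and turn from the pose commanded when the call began, along the tool's axes at that moment; what a row does not reach only later rows make up. A row lasts 1/12 s, in which the tool goes at most 41.7 mm and 7.16 degrees, less where a joint would pass 70% of its speed; a pose out of reach is approached as far as the arm can. A call with a gripper value outside its range is refused whole. The fingers move at their own pace and stop on an object; the grip force is fixed at half the most. Time passes only in rows, so rows that repeat a pose let the fingers close. It gives the time, the measured TCP pose, the force and the opening at its end, in the units of the state.
- robot.get_obs(): the state, without advancing time (a new reading comes with each control period).
- snapshot(name): name is "side" or "top"; returns the picture (480x640x3 uint8, red, green, blue); there is no depth.
- camera_info(name): a dict with "fx", "fy", "cx", "cy" (pixels), "cam_to_world" (4x4, takes a point from camera to world coordinates). Camera axes: x right, y down, z forward; pixel columns grow to the right and rows downward; lengths in m; the calibration is good to about 2 mm. A picture is of the moment at which its call begins. camera_info takes no time and is no camera call.
- ticket.close_job(): hands the job in, once; it reports no verdict.
The state is a dict: "time": time; "joint_positions": joint angles; "qvel": joint speeds; "joint_torque": joint torques, N m; "tool_pos": TCP position; "ee_rot": TCP orientation; "wrist_force": force on the tool from outside, world axes, zero at the start; "wrist_torque": the same for the moment, N m; "width": finger opening in m.
Only numpy, scipy, OpenCV 4.12 (cv2) and the standard library are available. Lean on these libraries where they do the work, as an engineer would, in place of code of your own. Each camera call takes 0.05 s, during which the arm holds its last target.

## Task

Take the tallest of the three air nozzles out of the rack and push it into the open push-in fitting, past the grip, until its flange is fully home on the fitting; feel your way and never press on the fitting harder than about 25 N. Then open the shut-off valve fully, leave the nozzle seated with everything let go, and do not disturb the other things on the bench.

Things in the scene. Friction and masses are not known exactly. Their poses are not given: they have to be found in the camera images.
- rack: black plastic rack block, 70 x 190 x 50 mm (x, y, z), fixed, origin at the centre of its underside; three upright holes 22 mm in diameter, 42 mm deep, in a row along its y at -60, 0 and +60 mm hold the three nozzles; any nozzle may be in any hole
- nozzle: the tallest air nozzle (loose, about 100 to 150 g, steel and aluminium), round about its z axis, z up, standing in the rack with its flange on the rack's top. Origin at the foot of its shank. From the foot: shank 13 mm in diameter with a tapered foot; a ridge 18 mm in diameter at 15 mm, flanks at 45 degrees; shank to 32 mm; flange 30 mm in diameter from 32 to 36 mm
- nozzle_shoulder (a point): centre of the underside of the nozzle's flange, on the nozzle's axis, 32 mm above its foot
- fitting: the open push-in fitting, an upright brass tube of 33 mm outer and 21 mm inner diameter, standing out of the top of a fixed aluminium air block (64 x 64 x 50 mm). Origin at the centre of its mouth, 85 mm above the bench; z up. It floats: pressed, it sinks straight down on a soft spring by up to 18 mm to a hard stop (met at about 20 N), and comes back up when let go
- blank_block: the second air block (64 x 64 x 50 mm, fixed), same look, but its fitting is closed with a solid steel cap, 92 mm high overall; not used. Origin at the centre of its underside
- valve_pivot (a point): on the vertical turning axis of the shut-off valve's black handle, at the handle's mid height, 66 mm above the bench. The valve (brass body 44 x 50 mm and 48 mm high on a 130 mm steel pipe lying along its y) is fixed
- valve_tip (a point): point at the free end of the valve's handle, 90 mm from the pivot, same height. The handle is a flat bar 16 mm wide and 12 mm thick (60 to 72 mm above the bench); under it is the valve body up to 25 mm from the pivot, and in the open position the pipe, whose top is 38 mm above the bench
- valve (a joint): angle of the valve handle, rad: 0 shut (handle across the pipe, pointing roughly to the robot), grows clockwise seen from above, to 1.57 fully open at a stop (handle in line with the pipe, pointing to the robot's left). It turns stiffly (0.15 N m) and stays where it is left
- stub_nozzle: short nozzle in the rack, 30 mm high above the rack's top; leave alone. Origin at the foot of its shank
- fan_nozzle: nozzle with a flat 12 x 34 mm head in the rack, 36 mm high above the rack's top; leave alone. Origin at the foot of its shank
- part: machined aluminium part 60 x 50 x 30 mm with a hole; leave alone. Origin at the centre of its underside
- collet: steel collet, a cone 40 mm wide and 36 mm high, standing; leave alone. Origin at the centre of its underside
- oil: oil bottle, 54 mm diameter, 130 mm high; leave alone. Origin at the centre of its underside
- wrench: wrench lying on the bench; leave alone
- brush: chip brush lying on the bench; leave alone
- nozzle_grasp (a point): point on the nozzle's axis 62 mm above its foot, where to grasp it: its round aluminium body, 22 mm in diameter, reaches from 36 to 80 mm above the foot; above that a slim conical tip to 100 mm
- fitting_grip (a point): the grip, 12 mm below the mouth: four spring-loaded steel balls that leave 14 mm. The nozzle's ridge meets them when its flange is still about 9 mm from the mouth; forcing it past takes some 10 to 17 N (differs), so the fitting first sinks by many mm with the nozzle still outside the grip. Then it snaps behind the balls, which hold it against a similar pull, and the flange can lie on the mouth

How it is judged:
On the way, in this order (a step that is already met when the one before it is completed fails the run):
1. with the valve still shut, the nozzle is pushed past the grip until its flange is home on the fitting (z of nozzle_shoulder in the frame of fitting below 0.0025 m and horizontal distance between nozzle_shoulder and fitting below 0.004 m and angle between the z axis of nozzle and the z axis of fitting, either way round below 0.12 rad and value of joint valve below 0.5 rad), for 0.2 s.
2. the valve is then opened fully (value of joint valve above 1.4 rad), for 0.2 s.
At the end, for the whole second after the job is handed in: the tall nozzle stands in the fitting past the grip, its flange within 2.5 mm of the mouth, within 4 mm of its axis and 0.12 rad of parallel, at rest; the valve handle stands beyond 1.4 rad (1.57 is fully open) (z of nozzle_shoulder in the frame of fitting below 0.0025 m and horizontal distance between nozzle_shoulder and fitting below 0.004 m and angle between the z axis of nozzle and the z axis of fitting, either way round below 0.12 rad and value of joint valve above 1.4 rad and linear speed of nozzle below 0.02 m/s); the robot touches nothing.
It fails at once if the fitting is pressed with more than 40 N (contact force between any of nozzle, the arm, the fingers and fitting above 40 N).
It fails at once if another nozzle is moved by more than 25 mm (distance of any of stub_nozzle, fan_nozzle from where it was at the start of the episode above 0.025 m).
It fails at once if another thing on the bench is moved by more than 25 mm or the bottle or collet tipped (distance of any of part, collet, oil, wrench, brush from where it was at the start of the episode above 0.025 m or angle between any of oil, collet's own z axis and vertical above 0.5 rad).
It also fails if it takes over 58 s, if anything falls off the work surface, if the arm or the gripper's body presses on something with over 40 N, if the wrist force passes 120 N, or if a joint passes its speed limit or range.

## Working session

There is one attempt and no reset: what is moved stays moved. The work goes in short steps, Python scripts to look and compute and a shell command to move; the robot and the scene stay as the last step left them, time stands still between calls to the robot, and variables do not carry over. Pictures are saved under pics/ and viewed, and the job is handed in when it is done.

```bash
mkdir -p pics; ls; python3 - <<'E'
from bench import robot, snapshot, camera_info
import cv2,numpy as np
for n in ("side","top"):
    cv2.imwrite(f"pics/{n}0.png",snapshot(n)[:,:,::-1]); c=camera_info(n); print(n,c["fx"],c["fy"],c["cx"],c["cy"]); print(np.round(c["cam_to_world"],3))
print(robot.get_obs())
E
```

```text
pics
side 590.6734845649852 590.6734845649852 320.21209496082696 246.75045422460613
[[-0.91  -0.303  0.283  0.262]
 [-0.415  0.68  -0.604  0.657]
 [-0.009 -0.668 -0.745  0.897]
 [ 0.     0.     0.     1.   ]]
top 569.8649690210898 569.8649690210898 323.44231107208054 242.947919193389
[[-0.006 -0.982  0.188  0.373]
 [-1.     0.007  0.005 -0.017]
 [-0.006 -0.188 -0.982  1.205]
 [ 0.     0.     0.     1.   ]]
{'time': 0.1, 'joint_positions': array([-1.22010055e+00,  8.78736300e-02,  1.37209423e+00, -1.22468501e-05,
        1.68359637e+00, -1.03092290e-01]), 'qvel': array([-0.00010381,  0.00041641, -0.00223256,  0.00095531, -0.0012515 ,
        0.00026867]), 'joint_torque': array([ 1.99160982e-03, -3.41252768e+01, -3.03301191e+01,  7.19994097e-02,
        3.04698281e-02, -1.07027633e-04]), 'tool_pos': array([ 0.24093077, -0.49387243,  0.20442982]), 'ee_rot': array([-1.57060554,  0.00196236, -1.11700944]), 'wrist_force': array([ 0.65846485, -0.13961306,  1.20006243]), 'wrist_torque': array([ 0.01533905, -0.01836681,  0.00738718]), 'width': 0.09387015106189751}
```

View pics/side0.png

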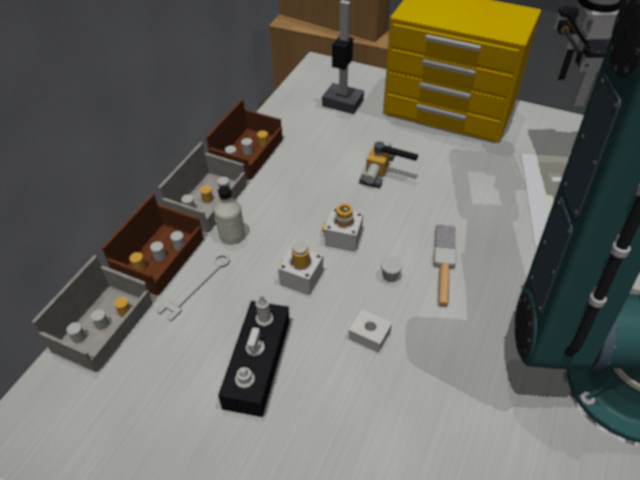

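View pics/top0.png

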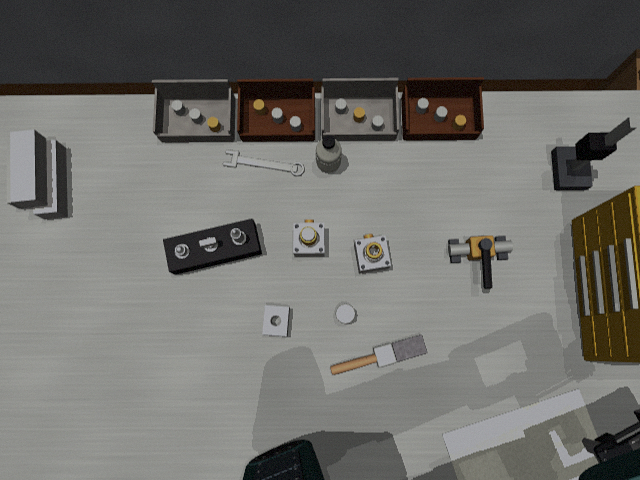

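```bash
python3 - <<'E'
import cv2,numpy as np
s=cv2.imread("pics/side0.png");t=cv2.imread("pics/top0.png")
r=lambda a,k:cv2.resize(a,None,fx=k,fy=k,interpolation=cv2.INTER_CUBIC)
cv2.imwrite("pics/side_c.png",r(s[190:420,200:420],2.6)); cv2.imwrite("pics/top_c.png",r(t[205:285,155:405],3.2))
cv2.imwrite("pics/valve_c.png",np.hstack([r(t[220:300,435:535],4),r(s[130:210,345:445],4)]))
E
```

```text
(no output)
```

View pics/side_c.png

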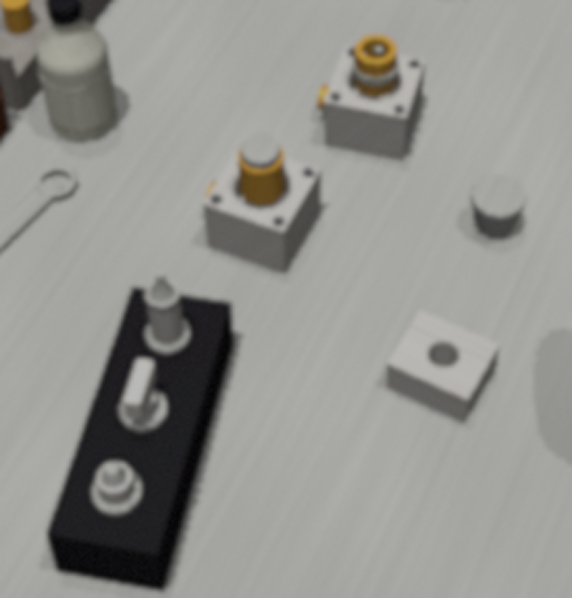

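View pics/top_c.png

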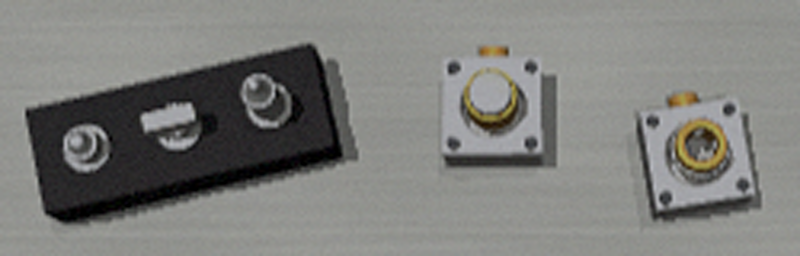

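View pics/valve_c.png

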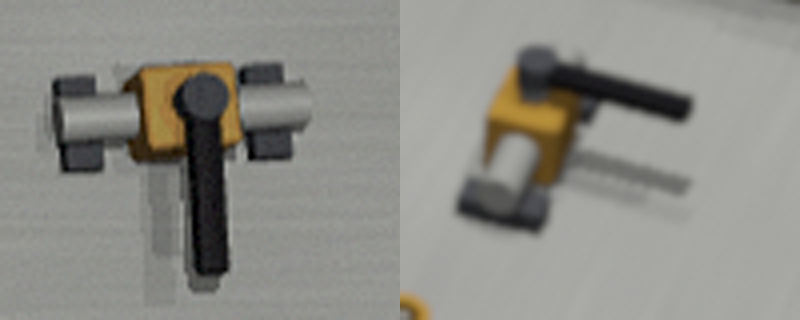

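```bash
cat > h.py <<'E'
import cv2,numpy as np
from bench import camera_info
C={n:camera_info(n) for n in("side","top")}
def ray(n,u,v):
    c=C[n];T=np.array(c["cam_to_world"]);d=T[:3,:3]@np.array([(u-c["cx"])/c["fx"],(v-c["cy"])/c["fy"],1]);return T[:3,3],d/np.linalg.norm(d)
def onz(n,u,v,z):
    o,d=ray(n,u,v);return o+d*(z-o[2])/d[2]
def tri(a,b):
    (o,d),(p,e)=ray("side",*a),ray("top",*b)
    s,t=np.linalg.lstsq(np.c_[d,-e],p-o,rcond=None)[0];A,B=o+s*d,p+t*e
    return (A+B)/2,np.linalg.norm(A-B)
def proj(n,X):
    c=C[n];q=np.linalg.inv(c["cam_to_world"])@np.r_[X,1];return np.array([c["fx"]*q[0]/q[2]+c["cx"],c["fy"]*q[1]/q[2]+c["cy"]])
E
python3 - <<'E'
from h import *
np.set_printoptions(precision=4,suppress=True)
I={n:cv2.imread(f"pics/{n}0.png") for n in C}
# gold blobs
for n,(x0,y0,x1,y1) in {"side":(320,195,370,250),"top":(350,230,400,275)}.items():
    h=cv2.cvtColor(I[n],cv2.COLOR_BGR2HSV)[y0:y1,x0:x1]
    m=((h[...,0]>10)&(h[...,0]<35)&(h[...,1]>110)&(h[...,2]>90)).astype(np.uint8)
    cs,_=cv2.findContours(m,cv2.RETR_EXTERNAL,cv2.CHAIN_APPROX_NONE)
    for c in cs:
        if len(c)>12:
            e=cv2.fitEllipse(c);print(n,e,cv2.boundingRect(c)); ctr=np.array(e[0])+[x0,y0]; print(ctr,onz(n,*ctr,.085))
# rack
for n,(x0,y0,x1,y1) in {"side":(210,280,300,420),"top":(155,210,270,280)}.items():
    g=I[n][y0:y1,x0:x1].max(2);m=(g<60).astype(np.uint8)
    m=cv2.morphologyEx(m,cv2.MORPH_CLOSE,np.ones((15,15)))
    c=max(cv2.findContours(m,0,1)[0],key=cv2.contourArea)
    r=cv2.approxPolyDP(c,4,True)[:,0]+[x0,y0]
    for p in r: print(n,p,onz(n,*p,.05)[:2])
# top crop by-eye points
tt=lambda x,y:(x/3.2+155-.5,y/3.2+205-.5); ss=lambda x,y:(x/2.6+200-.5,y/2.6+190-.5)
print("tip",tri(ss(162,281),tt(258,80)),onz("top",*tt(258,80),.118),onz("side",*ss(162,281),.118))
print("flange",onz("top",*tt(270,106),.054),onz("side",*ss(166,334),.054))
v=lambda x,y:(x/4+435-.5,y/4+220-.5); w=lambda x,y:((x-400)/4+345-.5,y/4+130-.5)
print("pivot",onz("top",*v(204,97),.078),tri(w(537,57),v(204,97)))
print("tip",onz("top",*v(211,270),.066),tri(w(690,105),v(211,270)))
E
```

```text
side ((23.879465103149414, 15.683157920837402), (14.27843189239502, 14.921456336975098), 94.69215393066406) (16, 9, 16, 15)
[343.8795 210.6832] [ 0.5683 -0.1066  0.085 ]
top ((23.640625, 19.957727432250977), (14.476814270019531, 15.261116027832031), 109.29531860351562) (16, 13, 16, 15)
[373.6406 249.9577] [ 0.5724 -0.1114  0.085 ]
top ((18.15860366821289, 5.580682277679443), (2.575091600418091, 9.18163013458252), 78.8632583618164) (14, 4, 9, 4)
[368.1586 235.5807] [ 0.6018 -0.1011  0.085 ]
side [286 307] [0.5805 0.1244]
side [250 305] [0.6407 0.1466]
side [219 394] [0.601  0.3185]
side [222 407] [0.5852 0.3357]
side [240 411] [0.5564 0.3301]
side [241 419] [0.5485 0.3409]
side [263 419] [0.5178 0.3271]
side [289 323] [0.5604 0.1527]
top [253 220] [0.6437 0.1352]
top [163 240] [0.6025 0.3209]
top [171 279] [0.5212 0.3007]
top [261 254] [0.5717 0.1175]
tip (array([0.6073, 0.1613, 0.1093]), np.float64(0.007062130486920732)) [0.609  0.1609 0.118 ] [0.5999 0.1664 0.118 ]
flange [0.6056 0.1632 0.054 ] [0.6043 0.1639 0.054 ]
pivot [ 0.5848 -0.337   0.078 ] (array([ 0.5837, -0.3372,  0.0781]), np.float64(0.002245280691539185))
tip [ 0.4989 -0.3387  0.066 ] (array([ 0.4959, -0.3369,  0.0739]), np.float64(0.00424797436362812))
```

```bash
python3 -m creep '[{"slide":[-40,4,60],"roll":-8,"grip":0},{"slide":[-431,30,616],"roll":-76.5,"grip":0},{"slide":[-431,30,616],"roll":-76.5,"grip":0},{"slide":[-431,30,616],"roll":-76.5,"grip":0},{"slide":[-431,30,616],"roll":-76.5,"grip":0},{"slide":[-431,30,616],"roll":-76.5,"grip":0},{"slide":[-431,30,616],"roll":-76.5,"grip":0},{"slide":[-431,30,616],"roll":-76.5,"grip":0},{"slide":[-431,30,616],"roll":-76.5,"grip":0},{"slide":[-431,30,616],"roll":-76.5,"grip":0},{"slide":[-431,30,616],"roll":-76.5,"grip":0},{"slide":[-431,30,616],"roll":-76.5,"grip":0},{"slide":[-431,30,616],"roll":-76.5,"grip":0},{"slide":[-431,30,616],"roll":-76.5,"grip":0},{"slide":[-431,30,616],"roll":-76.5,"grip":0},{"slide":[-431,30,616],"roll":-76.5,"grip":0},{"slide":[-431,30,616],"roll":-76.5,"grip":0},{"slide":[-431,30,616],"roll":-76.5,"grip":0},{"slide":[-431,30,616],"roll":-76.5,"grip":0},{"slide":[-431,30,616],"roll":-76.5,"grip":0}]'
```

```text
time: 1.77
tool_pos: [0.6056, 0.1649, 0.1732]
ee_rot: [-1.571, 0.004, 0.222]
wrist_force: [-0.6, -0.5, 0.1]
width: 0.0943
```

```bash
python3 - <<'E'
from bench import robot,snapshot
from h import *
for n in C: cv2.imwrite(f"pics/{n}1.png",snapshot(n)[:,:,::-1])
print(robot.get_obs()["tool_pos"],robot.get_obs()["ee_rot"])
a=cv2.imread("pics/side1.png")[220:420,190:340];b=cv2.imread("pics/top1.png")[160:300,150:330]
cv2.imwrite("pics/c1.png",np.hstack([cv2.resize(a,(390,520),interpolation=2),cv2.resize(b,(400,311),interpolation=2)[:520] if 0 else cv2.copyMakeBorder(cv2.resize(b,(400,311),interpolation=2),0,209,0,0,0)]))
E
```

```text
[0.60528283 0.16238051 0.17483995] [-1.57154866  0.0017095   0.21810032]
```

View pics/c1.png

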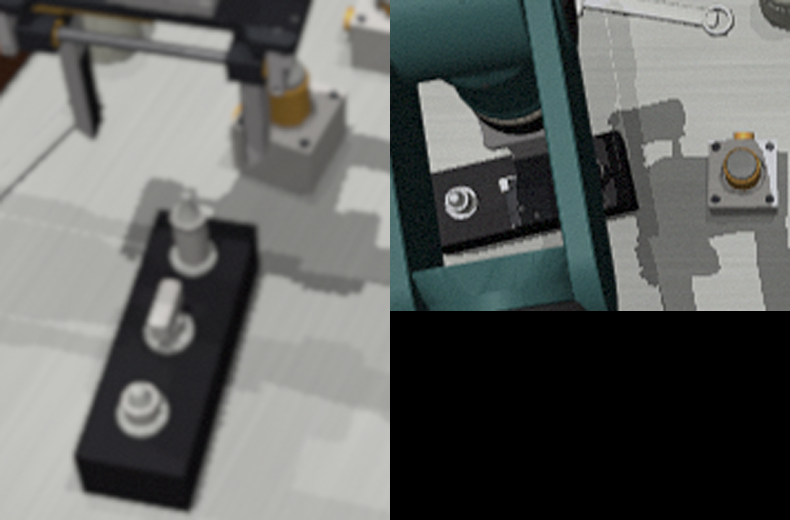

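```bash
python3 - <<'E'
from h import *
I=cv2.imread("pics/side1.png")
print("tcp",proj("side",[.6053,.1624,.1748]), "flange",proj("side",[.605,.163,.054]),"tip",proj("side",[.605,.163,.118]))
yaw=.218;x=np.array([np.cos(yaw),np.sin(yaw),0])
for s in(-.047,.047,-.0595,.0595):print(s,proj("side",np.array([.6053,.1624,.1748])+s*x))
cv2.imwrite("pics/f1.png",cv2.resize(I[225:325,180:310],None,fx=6,fy=6,interpolation=cv2.INTER_CUBIC))
E
```

```text
tcp [257.01964014 272.92389069] flange [263.21791191 317.4529734 ] tip [260.06869027 295.04997543]
-0.047 [285.83245394 277.57574756]
0.047 [228.62688251 268.33985229]
-0.0595 [293.56733849 278.82455221]
0.0595 [221.14516594 267.13192185]
```

View pics/f1.png

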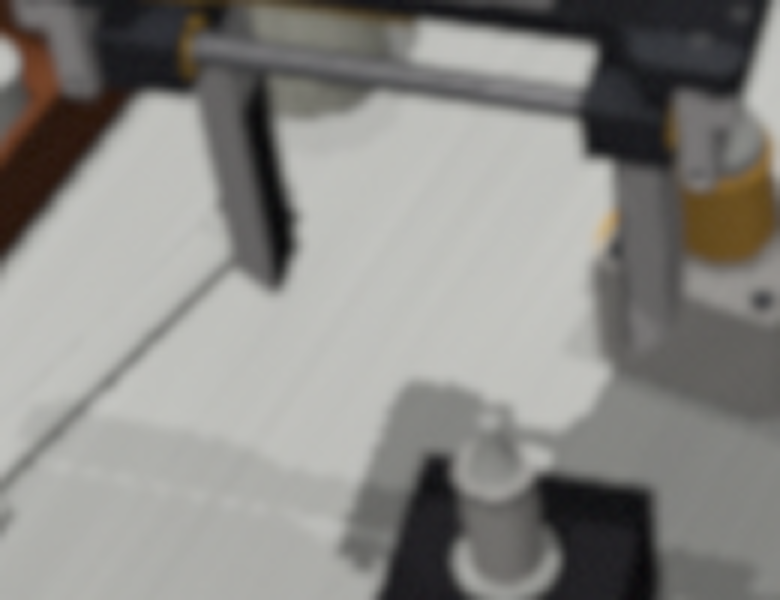

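```bash
python3 -m creep '[{"slide":[0,30,0],"roll":0,"grip":0},{"slide":[0,60,0],"roll":0,"grip":0},{"slide":[0,85,0],"roll":0,"grip":0},{"slide":[0,100,0],"roll":0,"grip":0},{"slide":[0,110,0],"roll":0,"grip":0},{"slide":[0,110,0],"roll":0,"grip":0},{"slide":[0,110,0],"roll":0,"grip":0}]'
python3 - <<'E'
from bench import robot,snapshot
from h import *
cv2.imwrite("pics/side2.png",snapshot("side")[:,:,::-1])
I=cv2.imread("pics/side2.png")
o=robot.get_obs();print(o["tool_pos"],o["ee_rot"],o["wrist_force"])
cv2.imwrite("pics/f2.png",cv2.resize(I[255:355,190:320],None,fx=6,fy=6,interpolation=cv2.INTER_CUBIC))
E
```

```text
time: 2.45
tool_pos: [0.6058, 0.1619, 0.0662]
ee_rot: [-1.571, -0.001, 0.217]
wrist_force: [-0.4, -0.3, 0.1]
width: 0.094
[0.60662283 0.16233068 0.06724502] [-1.5711103  -0.00261615  0.21700045] [-0.48502257  0.217062    0.51839109]
```

View pics/f2.png

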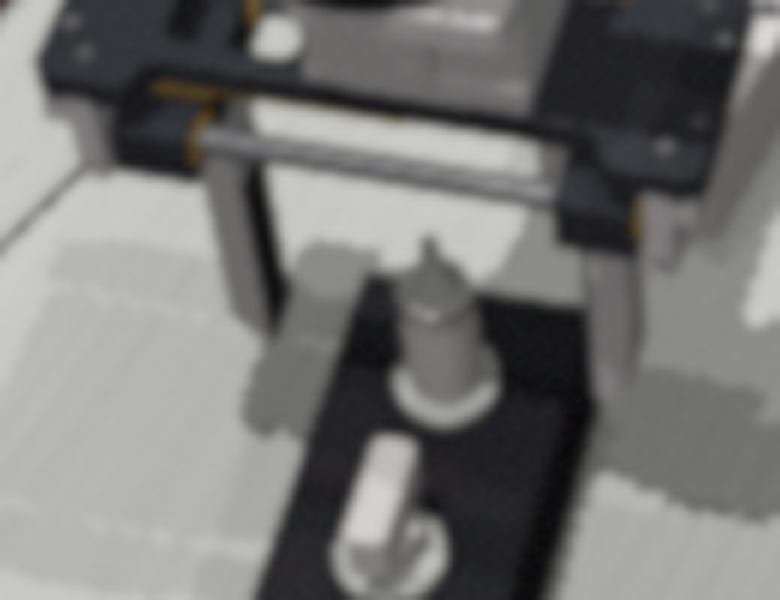

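```bash
python3 -m creep '[{"slide":[-1,3,0],"roll":0,"grip":0.4},{"slide":[-1,3,0],"roll":0,"grip":0.6},{"slide":[-1,3,0],"roll":0,"grip":0.7},{"slide":[-1,3,0],"roll":0,"grip":0.75},{"slide":[-1,3,0],"roll":0,"grip":0.8},{"slide":[-1,3,0],"roll":0,"grip":0.9},{"slide":[-1,3,0],"roll":0,"grip":1},{"slide":[-1,3,0],"roll":0,"grip":1},{"slide":[-1,3,0],"roll":0,"grip":1},{"slide":[-1,3,0],"roll":0,"grip":1},{"slide":[-1,3,0],"roll":0,"grip":1},{"slide":[-1,3,0],"roll":0,"grip":1}]'
python3 - <<'E'
from bench import robot,snapshot
from h import *
cv2.imwrite("pics/side3.png",snapshot("side")[:,:,::-1])
I=cv2.imread("pics/side3.png")
o=robot.get_obs();print(o["tool_pos"],o["ee_rot"],o["wrist_force"],o["width"])
cv2.imwrite("pics/f3.png",cv2.resize(I[255:355,190:320],None,fx=6,fy=6,interpolation=cv2.INTER_CUBIC))
E
```

```text
time: 3.5
tool_pos: [0.6048, 0.1629, 0.0624]
ee_rot: [-1.571, 0.0, 0.218]
wrist_force: [0.4, -0.2, 0.0]
width: 0.0219
[0.60476758 0.16282153 0.06240917] [-1.57084160e+00  2.13261021e-04  2.18157362e-01] [ 0.13370206  0.51561133 -0.95811203] 0.021881572652525553
```

View pics/f3.png

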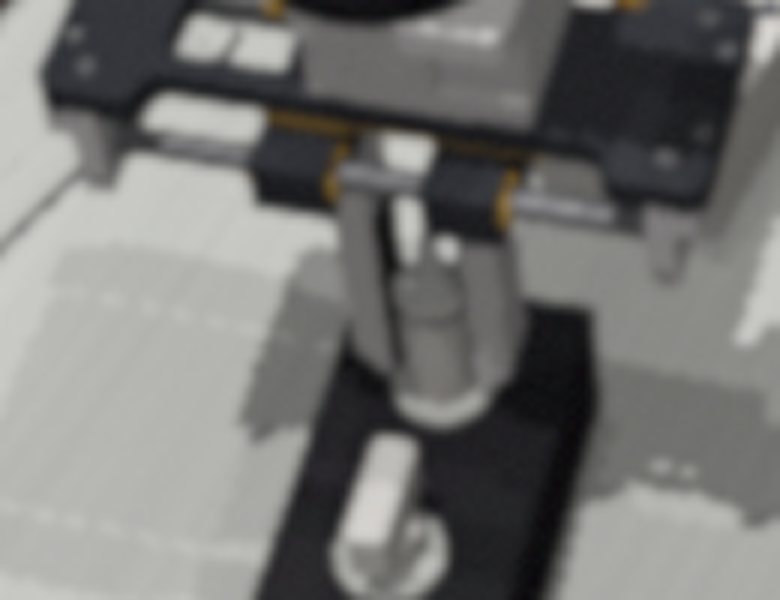

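```bash
python3 -m creep '[{"slide":[0,-20,0],"roll":0,"grip":1},{"slide":[0,-45,0],"roll":0,"grip":1},{"slide":[0,-75,0],"roll":0,"grip":1},{"slide":[0,-95,0],"roll":0,"grip":1},{"slide":[0,-100,0],"roll":0,"grip":1},{"slide":[0,-100,0],"roll":0,"grip":1},{"slide":[0,-100,0],"roll":0,"grip":1}]'
python3 - <<'E'
from h import *
s=cv2.imread("pics/side0.png");t=cv2.imread("pics/top0.png")
r=lambda a,k:cv2.resize(a,None,fx=k,fy=k,interpolation=cv2.INTER_CUBIC)
cv2.imwrite("pics/fit.png",np.hstack([r(s[195:235,324:364],10),r(t[232:272,354:394],10)]))
for p in([.572,-.111],[.570,-.109],[.574,-.111],[.572,-.109]):
    for n,o in(("side",(324,195)),("top",(354,232))):
        P=np.array([(proj(n,[p[0]+.0165*np.cos(a),p[1]+.0165*np.sin(a),.085])-o+.5)*10 for a in np.linspace(0,6.28,60)]);print(p,n,P.min(0),P.max(0))
E
```

```text
time: 4.13
tool_pos: [0.6043, 0.1627, 0.1611]
ee_rot: [-1.571, 0.002, 0.218]
wrist_force: [-0.6, 0.2, -1.1]
width: 0.0217
[0.572, -0.111] side [110.77773919  83.56992415] [279.34744099 201.75277701]
[0.572, -0.111] top [116.82807623 105.41521954] [282.18682892 268.12146686]
[0.57, -0.109] side [116.05995367  92.86289773] [284.89299805 211.40804681]
[0.57, -0.109] top [106.99622089 115.29849894] [272.406815  278.1111357]
[0.574, -0.111] side [101.42205305  80.71751276] [269.90202519 198.78714797]
[0.574, -0.111] top [116.63304252  95.60545733] [281.93723503 258.20447044]
[0.572, -0.109] side [106.68730353  90.00163019] [275.43033811 208.43303621]
[0.572, -0.109] top [106.80436739 105.48233763] [272.16036711 268.18763552]
```

View pics/fit.png

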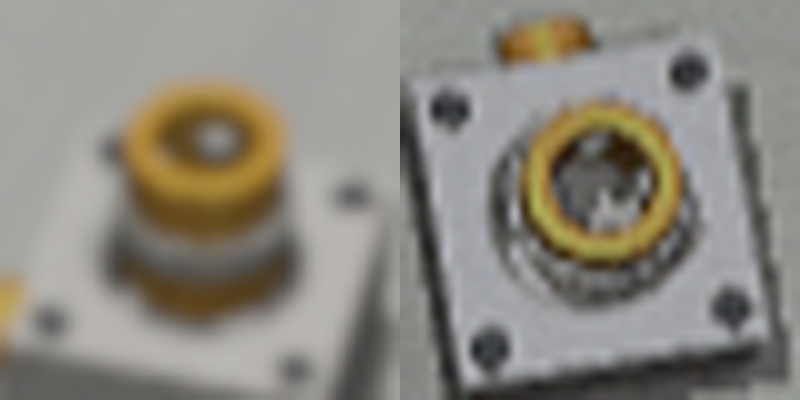

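```bash
python3 -m creep '[{"slide":[-10,0,-28],"roll":0,"grip":1},{"slide":[-22,0,-63],"roll":0,"grip":1},{"slide":[-34,0,-98],"roll":0,"grip":1},{"slide":[-46,0,-133],"roll":0,"grip":1},{"slide":[-59,0,-168],"roll":0,"grip":1},{"slide":[-71,0,-203],"roll":0,"grip":1},{"slide":[-82,0,-235],"roll":0,"grip":1},{"slide":[-89,0,-254],"roll":0,"grip":1},{"slide":[-91.5,0,-261.5],"roll":0,"grip":1},{"slide":[-91.5,0,-261.5],"roll":0,"grip":1},{"slide":[-91.5,0,-261.5],"roll":0,"grip":1},{"slide":[-91.5,0,-261.5],"roll":0,"grip":1}]'
python3 - <<'E'
from bench import robot,snapshot
from h import *
r=lambda a,k:cv2.resize(a,None,fx=k,fy=k,interpolation=cv2.INTER_CUBIC)
for n in C: cv2.imwrite(f"pics/{n}4.png",snapshot(n)[:,:,::-1])
o=robot.get_obs();print(o["tool_pos"],o["ee_rot"],o["wrist_force"],o["width"])
s=cv2.imread("pics/side4.png");t=cv2.imread("pics/top4.png")
cv2.imwrite("pics/f4.png",np.hstack([r(s[145:255,290:390],4),r(t[180:290,325:425],4)]))
E
```

```text
time: 5.13
tool_pos: [0.572, -0.1106, 0.1615]
ee_rot: [-1.569, 0.001, 0.22]
wrist_force: [-0.0, 0.0, -2.0]
width: 0.0219
[ 0.57227794 -0.11057945  0.16218758] [-1.57020545e+00  2.24242947e-04  2.20417747e-01] [ 0.44571583  0.59430357 -1.21068378] 0.02168141751124424
```

View pics/f4.png

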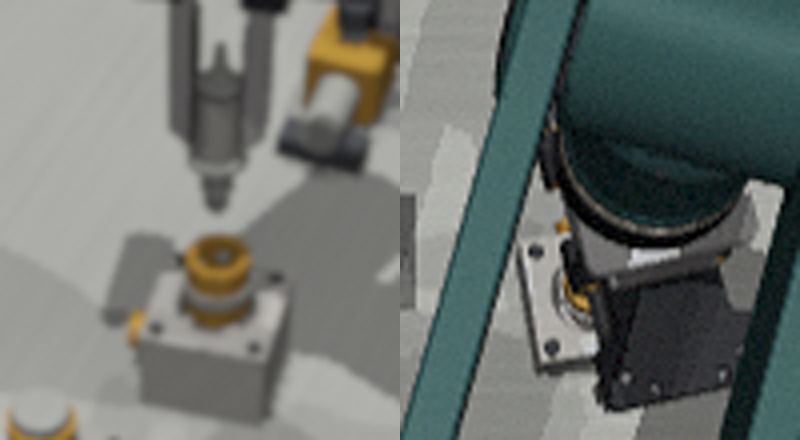

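```bash
python3 - <<'E'
from h import *
for p in([.5717,-.1122],[.5722,-.1106]):
  for z in(.085,.1174,.1494,.1534,.2174):print(p,z,(proj("side",[*p,z])-[290,145]+.5)*4)
E
```

```text
[0.5717, -0.1122] 0.085 [215.53862159 255.44744868]
[0.5717, -0.1122] 0.1174 [216.87210638 207.09223247]
[0.5717, -0.1122] 0.1494 [218.24604316 157.27013447]
[0.5717, -0.1122] 0.1534 [218.42194525 150.89152135]
[0.5717, -0.1122] 0.2174 [221.37094284  43.954107  ]
[0.5722, -0.1106] 0.085 [213.31953381 257.25092964]
[0.5722, -0.1106] 0.1174 [214.60672384 208.89888429]
[0.5722, -0.1106] 0.1494 [215.93300239 159.07851688]
[0.5722, -0.1106] 0.1534 [216.10280589 152.70001271]
[0.5722, -0.1106] 0.2174 [218.94966214  45.76061835]
```

View pics/side4.png

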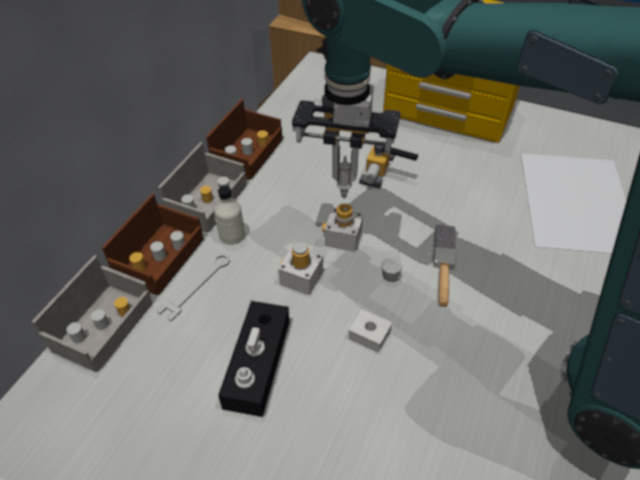

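```bash
python3 -m creep '[{"slide":[-0.5,8,-1.4],"roll":0,"grip":1},{"slide":[-0.5,18,-1.4],"roll":0,"grip":1},{"slide":[-0.5,25,-1.4],"roll":0,"grip":1},{"slide":[-0.5,28,-1.4],"roll":0,"grip":1},{"slide":[-0.5,28,-1.4],"roll":0,"grip":1},{"slide":[-0.5,28,-1.4],"roll":0,"grip":1}]'
python3 - <<'E'
from bench import robot,snapshot
from h import *
r=lambda a,k:cv2.resize(a,None,fx=k,fy=k,interpolation=cv2.INTER_CUBIC)
s=snapshot("side")[:,:,::-1]; cv2.imwrite("pics/side5.png",s)
o=robot.get_obs();print(o["tool_pos"],o["ee_rot"],o["wrist_force"],o["width"])
cv2.imwrite("pics/f5.png",r(s[165:245,310:380],8))
E
```

```text
time: 5.73
tool_pos: [0.5717, -0.1136, 0.1339]
ee_rot: [-1.57, 0.001, 0.218]
wrist_force: [0.1, -0.6, -1.0]
width: 0.0216
[ 0.57202429 -0.11375352  0.13453458] [-1.57092046e+00 -1.36890708e-04  2.18110994e-01] [-0.33382816 -0.71226472 -0.53422054] 0.02171010448011477
```

View pics/f5.png

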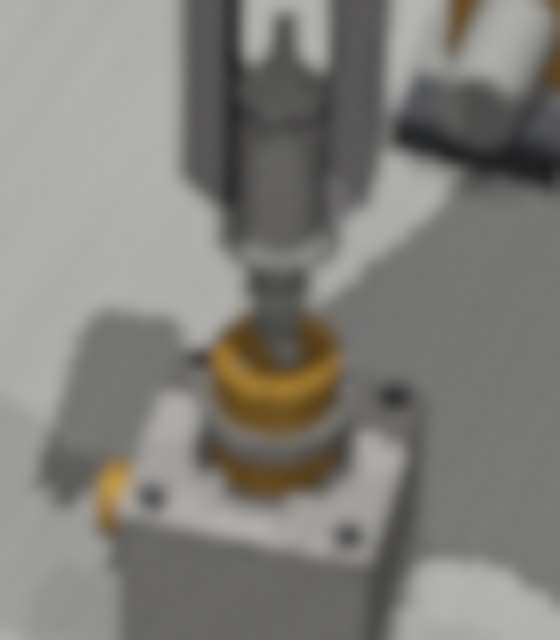

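```bash
python3 -m creep '[{"slide":[1,3,0.6],"roll":0,"grip":1},{"slide":[1,7,0.6],"roll":0,"grip":1},{"slide":[1,10,0.6],"roll":0,"grip":1},{"slide":[1,10,0.6],"roll":0,"grip":1},{"slide":[1,10,0.6],"roll":0,"grip":1}]'
python3 -m creep '[{"slide":[0,3,0],"roll":0,"grip":1},{"slide":[0,6,0],"roll":0,"grip":1},{"slide":[0,8,0],"roll":0,"grip":1},{"slide":[0,8,0],"roll":0,"grip":1},{"slide":[0,8,0],"roll":0,"grip":1}]'
```

```text
time: 6.2
tool_pos: [0.5725, -0.1129, 0.1241]
ee_rot: [-1.571, 0.001, 0.218]
wrist_force: [0.3, -0.3, -1.4]
width: 0.0216
time: 6.62
tool_pos: [0.5725, -0.1129, 0.1161]
ee_rot: [-1.571, 0.001, 0.218]
wrist_force: [0.4, 0.4, -1.6]
width: 0.0218
```

```bash
python3 -m creep '[{"slide":[0,2,0],"roll":0,"grip":1},{"slide":[0,4,0],"roll":0,"grip":1},{"slide":[0,5,0],"roll":0,"grip":1},{"slide":[0,5,0],"roll":0,"grip":1},{"slide":[0,5,0],"roll":0,"grip":1}]'
python3 -m creep '[{"slide":[0,2,0],"roll":0,"grip":1},{"slide":[0,4,0],"roll":0,"grip":1},{"slide":[0,5,0],"roll":0,"grip":1},{"slide":[0,5,0],"roll":0,"grip":1},{"slide":[0,5,0],"roll":0,"grip":1}]'
python3 -m creep '[{"slide":[0,1,0],"roll":0,"grip":1},{"slide":[0,2,0],"roll":0,"grip":1},{"slide":[0,3,0],"roll":0,"grip":1},{"slide":[0,3,0],"roll":0,"grip":1},{"slide":[0,3,0],"roll":0,"grip":1}]'
```

```text
time: 7.03
tool_pos: [0.5723, -0.113, 0.1109]
ee_rot: [-1.571, 0.001, 0.218]
wrist_force: [-0.4, -0.2, -1.9]
width: 0.0216
time: 7.45
tool_pos: [0.5727, -0.113, 0.1065]
ee_rot: [-1.571, 0.0, 0.218]
wrist_force: [-1.9, -1.3, -0.6]
width: 0.0211
time: 7.87
tool_pos: [0.573, -0.113, 0.1039]
ee_rot: [-1.571, -0.001, 0.218]
wrist_force: [-2.3, -0.5, 1.2]
width: 0.0216
```

```bash
python3 -m creep '[{"slide":[-0.8,1,0],"roll":0,"grip":1},{"slide":[-0.8,2,0],"roll":0,"grip":1},{"slide":[-0.8,3,0],"roll":0,"grip":1},{"slide":[-0.8,3,0],"roll":0,"grip":1}]'
python3 -m creep '[{"slide":[0,1,0],"roll":0,"grip":1},{"slide":[0,2,0],"roll":0,"grip":1},{"slide":[0,3,0],"roll":0,"grip":1},{"slide":[0,3,0],"roll":0,"grip":1}]'
```

```text
time: 8.2
tool_pos: [0.5725, -0.1131, 0.1011]
ee_rot: [-1.571, -0.002, 0.218]
wrist_force: [-2.0, -0.8, 5.3]
width: 0.021
time: 8.53
tool_pos: [0.5726, -0.1131, 0.0987]
ee_rot: [-1.572, -0.002, 0.218]
wrist_force: [-1.7, 0.4, 7.3]
width: 0.0218
```

```bash
python3 - <<'E'
from bench import robot,snapshot
from h import *
r=lambda a,k:cv2.resize(a,None,fx=k,fy=k,interpolation=cv2.INTER_CUBIC)
s=snapshot("side")[:,:,::-1]; cv2.imwrite("pics/side6.png",s)
o=robot.get_obs();print(o["tool_pos"],o["ee_rot"],o["wrist_force"],o["width"])
cv2.imwrite("pics/f6.png",r(s[165:245,310:380],8))
E
```

```text
[ 0.57265505 -0.11307475  0.0988189 ] [-1.57158591 -0.00198029  0.21830778] [-2.05191107  0.11379224  8.00421926] 0.02170765123099755
```

View pics/f6.png

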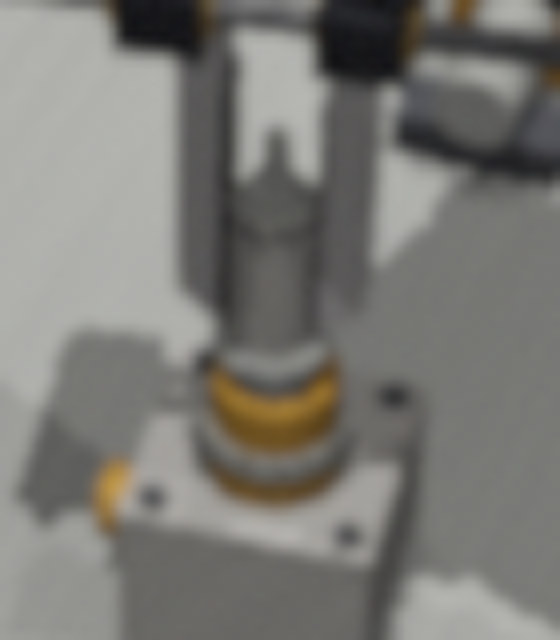

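```bash
python3 -m creep '[{"slide":[-0.5,1,0],"roll":0,"grip":1},{"slide":[-0.5,2,0],"roll":0,"grip":1},{"slide":[-0.5,2.5,0],"roll":0,"grip":1},{"slide":[-0.5,2.5,0],"roll":0,"grip":1}]'
python3 -m creep '[{"slide":[0,1,0],"roll":0,"grip":1},{"slide":[0,2,0],"roll":0,"grip":1},{"slide":[0,2,0],"roll":0,"grip":1},{"slide":[0,2,0],"roll":0,"grip":1}]'
```

```text
time: 8.92
tool_pos: [0.5727, -0.1131, 0.0969]
ee_rot: [-1.572, -0.003, 0.218]
wrist_force: [-2.5, 0.3, 8.5]
width: 0.0216
time: 9.25
tool_pos: [0.5727, -0.1132, 0.0955]
ee_rot: [-1.572, -0.004, 0.218]
wrist_force: [-2.5, 1.4, 10.9]
width: 0.0213
```

```bash
python3 -m creep '[{"slide":[-0.3,1,-0.3],"roll":0,"grip":1},{"slide":[-0.3,2,-0.3],"roll":0,"grip":1},{"slide":[-0.3,2,-0.3],"roll":0,"grip":1},{"slide":[-0.3,2,-0.3],"roll":0,"grip":1}]'
python3 -m creep '[{"slide":[0,1,0],"roll":0,"grip":1},{"slide":[0,2,0],"roll":0,"grip":1},{"slide":[0,2,0],"roll":0,"grip":1},{"slide":[0,2,0],"roll":0,"grip":1}]'

```

```text
time: 9.58
tool_pos: [0.5728, -0.1134, 0.0939]
ee_rot: [-1.572, -0.004, 0.218]
wrist_force: [-2.8, 0.9, 10.6]
width: 0.0215
time: 9.92
tool_pos: [0.5724, -0.1134, 0.0904]
ee_rot: [-1.572, -0.003, 0.218]
wrist_force: [-1.2, 1.4, 7.6]
width: 0.0218
```

```bash
python3 -m creep '[{"slide":[0,0,0],"roll":0,"grip":1},{"slide":[0,1,0],"roll":0,"grip":1},{"slide":[0,2,0],"roll":0,"grip":1},{"slide":[0,2,0],"roll":0,"grip":1},{"slide":[0,2,0],"roll":0,"grip":1}]'
python3 - <<'E'
from bench import robot,snapshot
from h import *
r=lambda a,k:cv2.resize(a,None,fx=k,fy=k,interpolation=cv2.INTER_CUBIC)
s=snapshot("side")[:,:,::-1]; cv2.imwrite("pics/side7.png",s)
o=robot.get_obs();print(o["tool_pos"],o["ee_rot"],o["wrist_force"],o["width"])
cv2.imwrite("pics/f7.png",r(s[165:245,310:380],8))
E
```

```text
time: 10.33
tool_pos: [0.5725, -0.1135, 0.0889]
ee_rot: [-1.572, -0.003, 0.218]
wrist_force: [-1.4, 0.5, 8.3]
width: 0.0216
[ 0.57245665 -0.1134726   0.08891775] [-1.57183708 -0.0033084   0.21837858] [-2.26458203  0.07929275  9.37700518] 0.021360282512658504
```

View pics/f7.png

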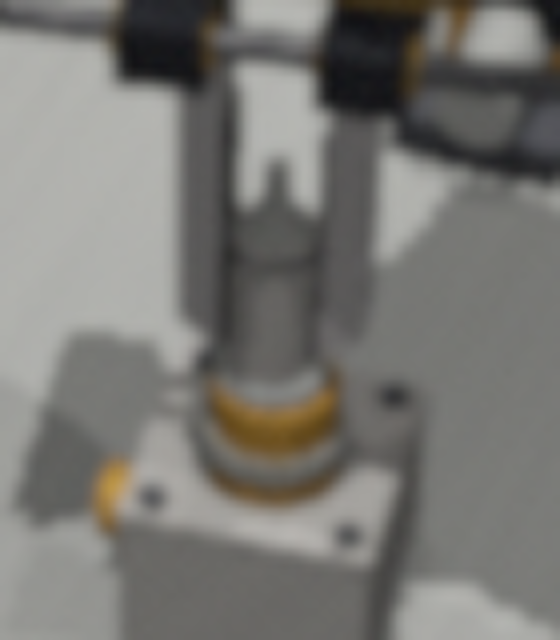

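```bash
python3 -m creep '[{"slide":[0,1,0],"roll":0,"grip":1},{"slide":[0,2,0],"roll":0,"grip":1},{"slide":[0,3,0],"roll":0,"grip":1},{"slide":[0,4,0],"roll":0,"grip":1},{"slide":[0,4,0],"roll":0,"grip":1},{"slide":[0,4,0],"roll":0,"grip":1}]'
python3 -m creep '[{"slide":[0,1,0],"roll":0,"grip":1},{"slide":[0,2,0],"roll":0,"grip":1},{"slide":[0,3,0],"roll":0,"grip":1},{"slide":[0,3,0],"roll":0,"grip":1},{"slide":[0,3,0],"roll":0,"grip":1}]'
```

```text
time: 10.88
tool_pos: [0.5725, -0.1135, 0.0858]
ee_rot: [-1.572, -0.004, 0.218]
wrist_force: [-3.2, 1.5, 11.5]
width: 0.0216
time: 11.3
tool_pos: [0.5725, -0.1135, 0.0834]
ee_rot: [-1.572, -0.004, 0.218]
wrist_force: [-4.5, 0.9, 15.1]
width: 0.0214
```

```bash
python3 -m creep '[{"slide":[0.5,-3,0.2],"roll":0,"grip":1},{"slide":[0.8,-6,0.3],"roll":0,"grip":1},{"slide":[0.8,-9,0.3],"roll":0,"grip":1},{"slide":[0.8,-12,0.3],"roll":0,"grip":1},{"slide":[0.8,-13,0.3],"roll":0,"grip":1},{"slide":[0.8,-13,0.3],"roll":0,"grip":1},{"slide":[0.8,-13,0.3],"roll":0,"grip":1}]'
```

```text
time: 11.88
tool_pos: [0.5724, -0.1134, 0.0932]
ee_rot: [-1.572, -0.001, 0.218]
wrist_force: [-1.4, -1.3, 5.1]
width: 0.0216
```

```bash
python3 -m creep '[{"slide":[0,-2,0],"roll":0,"grip":1},{"slide":[0,-4,0],"roll":0,"grip":1},{"slide":[0,-5,0],"roll":0,"grip":1},{"slide":[0,-5,0],"roll":0,"grip":1},{"slide":[0,-5,0],"roll":0,"grip":1}]'
python3 - <<'E'
from bench import robot,snapshot
from h import *
r=lambda a,k:cv2.resize(a,None,fx=k,fy=k,interpolation=cv2.INTER_CUBIC)
s=snapshot("side")[:,:,::-1]; cv2.imwrite("pics/side8.png",s)
o=robot.get_obs();print(o["tool_pos"],o["ee_rot"],o["wrist_force"],o["width"])
cv2.imwrite("pics/f8.png",r(s[165:245,310:380],8))
E
```

```text
time: 12.3
tool_pos: [0.5719, -0.1129, 0.0974]
ee_rot: [-1.57, 0.001, 0.218]
wrist_force: [0.1, -0.1, 0.3]
width: 0.0212
[ 0.57183927 -0.11286987  0.09739438] [-1.57022985e+00  5.46168707e-04  2.18285394e-01] [ 0.02180327 -0.88201745  0.90453248] 0.021627092876057567
```

View pics/f8.png

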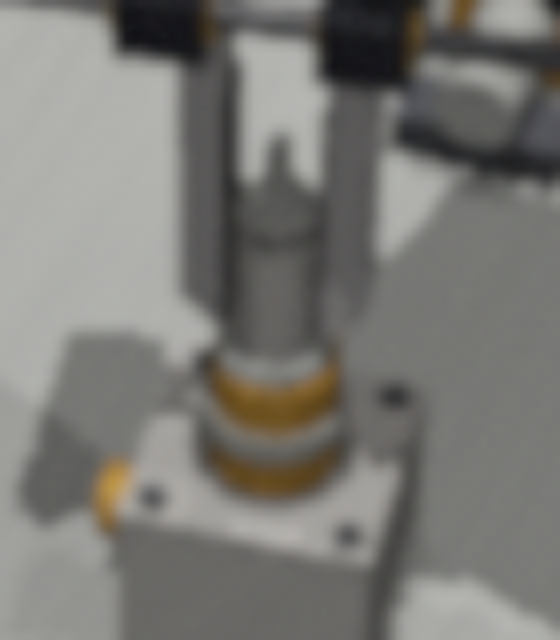

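```bash
python3 -m creep '[{"slide":[0,0,0],"roll":0,"grip":0.7},{"slide":[0,0,0],"roll":0,"grip":0.6},{"slide":[0,0,0],"roll":0,"grip":0.4},{"slide":[0,0,0],"roll":0,"grip":0.2},{"slide":[0,0,0],"roll":0,"grip":0},{"slide":[0,0,0],"roll":0,"grip":0},{"slide":[0,-20,0],"roll":0,"grip":0},{"slide":[0,-50,0],"roll":0,"grip":0},{"slide":[0,-80,0],"roll":0,"grip":0},{"slide":[0,-105,0],"roll":0,"grip":0},{"slide":[0,-110,0],"roll":0,"grip":0},{"slide":[0,-110,0],"roll":0,"grip":0}]'
python3 - <<'E'
from bench import robot,snapshot
from h import *
r=lambda a,k:cv2.resize(a,None,fx=k,fy=k,interpolation=cv2.INTER_CUBIC)
s=snapshot("side")[:,:,::-1]; cv2.imwrite("pics/side9.png",s)
o=robot.get_obs();print(o["tool_pos"],o["ee_rot"],o["wrist_force"],o["width"])
cv2.imwrite("pics/f9.png",r(s[165:245,310:380],8))
E
```

```text
time: 13.35
tool_pos: [0.5732, -0.1134, 0.2106]
ee_rot: [-1.573, -0.005, 0.218]
wrist_force: [0.2, 0.3, -0.0]
width: 0.0937
[ 0.57218694 -0.1131509   0.20799234] [-1.57137112e+00 -8.63729004e-04  2.18193227e-01] [-0.57173387 -0.66659704 -1.10811648] 0.09368007940736117
```

View pics/f9.png

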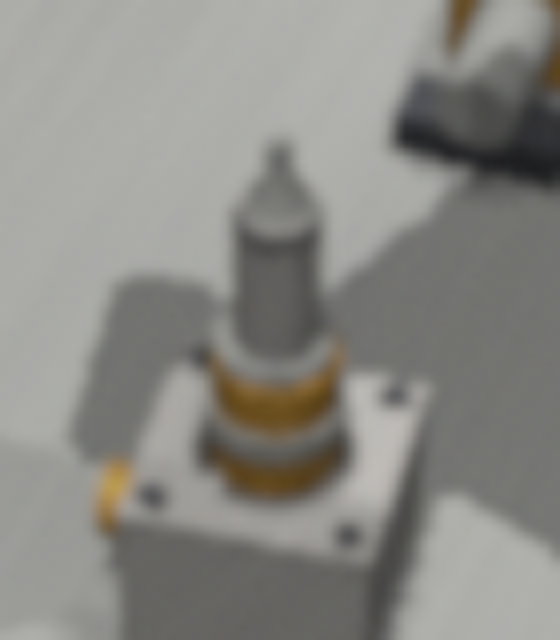

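```bash
python3 -m creep '[{"slide":[-12,0,-26],"roll":3,"grip":0.5},{"slide":[-28,0,-62],"roll":6,"grip":1},{"slide":[-44,0,-98],"roll":9,"grip":1},{"slide":[-60,0,-134],"roll":12.5,"grip":1},{"slide":[-76,0,-170],"roll":12.5,"grip":1},{"slide":[-92,0,-206],"roll":12.5,"grip":1},{"slide":[-103,0,-229],"roll":12.5,"grip":1},{"slide":[-106.6,0,-237.4],"roll":12.5,"grip":1},{"slide":[-106.6,30,-237.4],"roll":12.5,"grip":1},{"slide":[-106.6,60,-237.4],"roll":12.5,"grip":1},{"slide":[-106.6,80,-237.4],"roll":12.5,"grip":1},{"slide":[-106.6,90,-237.4],"roll":12.5,"grip":1},{"slide":[-106.6,90,-237.4],"roll":12.5,"grip":1},{"slide":[-106.6,90,-237.4],"roll":12.5,"grip":1}]'
python3 - <<'E'
from bench import robot,snapshot
from h import *
r=lambda a,k:cv2.resize(a,None,fx=k,fy=k,interpolation=cv2.INTER_CUBIC)
for n in C: cv2.imwrite(f"pics/{n}10.png",snapshot(n)[:,:,::-1])
o=robot.get_obs();print(o["tool_pos"],o["ee_rot"],o["wrist_force"],o["width"])
s=cv2.imread("pics/side10.png");t=cv2.imread("pics/top10.png")
cv2.imwrite("pics/f10.png",np.hstack([r(s[90:220,330:460],3),r(t[190:320,420:550],3)]))
E
```

```text
time: 14.57
tool_pos: [0.5192, -0.3669, 0.1171]
ee_rot: [-1.569, 0.001, 0.001]
wrist_force: [0.7, -0.4, -0.1]
width: 0.0042
[ 0.52032753 -0.3681252   0.11981838] [-1.57267637e+00 -2.38670256e-03  6.50708091e-04] [-1.14236627 -0.06868544  0.69314614] 0.0006154097133102718
```

View pics/f10.png

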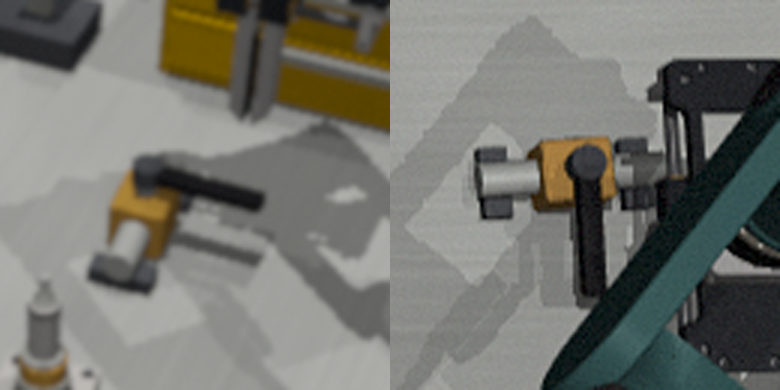

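```bash
python3 -m creep '[{"slide":[0,25,0],"roll":0,"grip":1},{"slide":[0,50,0],"roll":0,"grip":1},{"slide":[0,64,0],"roll":0,"grip":1},{"slide":[0,66,0],"roll":0,"grip":1},{"slide":[0,66,0],"roll":0,"grip":1},{"slide":[0,66,0],"roll":0,"grip":1}]'
python3 - <<'E'
import numpy as np
P=np.array([584.5,-337]);r=65;s0=np.array([519.5,-368])
for d in range(0,100,10):
    a=np.radians(d);h=np.array([-np.cos(a),np.sin(a)]);t=np.array([np.sin(a),np.cos(a)])
    c=P+r*h-(8+12.5*abs(np.sin(a))+8*abs(np.cos(a)))*t
    print(d,np.round(c,0),np.round(c-s0,0))
E
```

```text
time: 15.17
tool_pos: [0.5205, -0.3688, 0.0544]
ee_rot: [-1.573, -0.003, 0.0]
wrist_force: [0.1, -0.0, 0.2]
width: 0.0004
0 [ 520. -353.] [ 0. 15.]
10 [ 517. -343.] [-2. 25.]
20 [ 517. -333.] [-3. 35.]
30 [ 518. -323.] [-2. 45.]
40 [ 520. -312.] [ 1. 56.]
50 [ 525. -302.] [ 6. 66.]
60 [ 532. -292.] [13. 76.]
70 [ 541. -284.] [22. 84.]
80 [ 552. -277.] [32. 91.]
90 [ 564. -272.] [44. 96.]
```

```bash
python3 -m creep '[{"slide":[-1,0,8],"roll":0,"grip":1},{"slide":[-1,0,15],"roll":0,"grip":1},{"slide":[-2,0,20],"roll":0,"grip":1},{"slide":[-3,0,25],"roll":0,"grip":1},{"slide":[-3,0,30],"roll":0,"grip":1},{"slide":[-3,0,35],"roll":0,"grip":1},{"slide":[-3,0,40],"roll":0,"grip":1},{"slide":[-2,0,45],"roll":0,"grip":1},{"slide":[-1,0,50],"roll":0,"grip":1},{"slide":[1,0,56],"roll":0,"grip":1},{"slide":[1,0,56],"roll":0,"grip":1}]'
python3 - <<'E'
from bench import robot,snapshot
from h import *
r=lambda a,k:cv2.resize(a,None,fx=k,fy=k,interpolation=cv2.INTER_CUBIC)
for n in C: cv2.imwrite(f"pics/{n}11.png",snapshot(n)[:,:,::-1])
s=cv2.imread("pics/side11.png");t=cv2.imread("pics/top11.png")
cv2.imwrite("pics/f11.png",np.hstack([r(s[90:220,330:460],3),r(t[190:320,420:550],3)]))
E
```

```text
time: 16.08
tool_pos: [0.5202, -0.3101, 0.0514]
ee_rot: [-1.569, 0.001, 0.001]
wrist_force: [0.0, -1.8, 0.7]
width: 0.0007
```

View pics/f11.png

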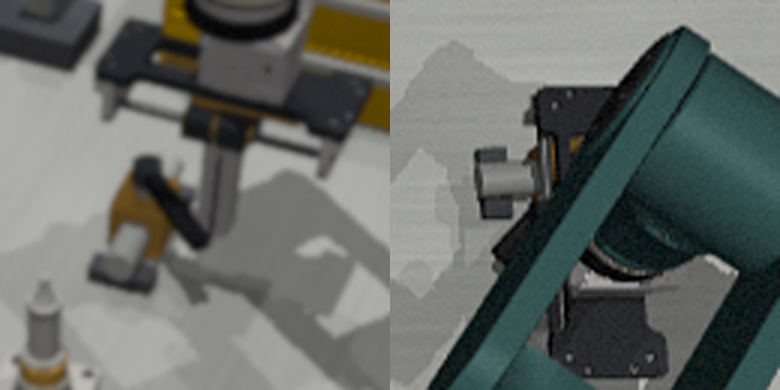

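```bash
python3 -m creep '[{"slide":[2,0,5],"roll":0,"grip":1},{"slide":[5,0,10],"roll":0,"grip":1},{"slide":[8,0,15],"roll":0,"grip":1},{"slide":[12,0,20],"roll":0,"grip":1},{"slide":[16,0,24],"roll":0,"grip":1},{"slide":[21,0,28],"roll":0,"grip":1},{"slide":[26,0,32],"roll":0,"grip":1},{"slide":[31,0,35],"roll":0,"grip":1},{"slide":[36,0,37],"roll":0,"grip":1},{"slide":[40,0,39],"roll":0,"grip":1},{"slide":[40,0,39],"roll":0,"grip":1}]'
python3 -m creep '[{"slide":[2,0,0],"roll":0,"grip":1},{"slide":[3,0,0],"roll":0,"grip":1},{"slide":[3,0,0],"roll":0,"grip":1},{"slide":[3,0,0],"roll":0,"grip":1}]'
```

```text
time: 17.1
tool_pos: [0.5592, -0.273, 0.0518]
ee_rot: [-1.571, 0.004, 0.0]
wrist_force: [-5.8, -3.5, 1.4]
width: 0.0003
time: 17.43
tool_pos: [0.5593, -0.273, 0.0517]
ee_rot: [-1.57, 0.01, -0.0]
wrist_force: [-11.7, -2.1, 4.5]
width: 0.0
```

```bash
python3 -m creep '[{"slide":[-6,0,0],"roll":0,"grip":1},{"slide":[-20,0,0],"roll":0,"grip":1},{"slide":[-30,0,0],"roll":0,"grip":1},{"slide":[-30,-30,0],"roll":0,"grip":1},{"slide":[-40,-65,0],"roll":0,"grip":1},{"slide":[-60,-100,-20],"roll":0,"grip":1},{"slide":[-90,-130,-40],"roll":0,"grip":1},{"slide":[-120,-150,-70],"roll":0,"grip":1},{"slide":[-150,-150,-100],"roll":0,"grip":1},{"slide":[-170,-150,-120],"roll":0,"grip":1},{"slide":[-170,-150,-120],"roll":0,"grip":1},{"slide":[-170,-150,-120],"roll":0,"grip":1}]'
python3 - <<'E'
from bench import robot,snapshot
from h import *
r=lambda a,k:cv2.resize(a,None,fx=k,fy=k,interpolation=cv2.INTER_CUBIC)
for n in C: cv2.imwrite(f"pics/{n}12.png",snapshot(n)[:,:,::-1])
o=robot.get_obs();print(o["tool_pos"],o["wrist_force"])
s=cv2.imread("pics/side12.png");t=cv2.imread("pics/top12.png")
cv2.imwrite("pics/f12.png",np.hstack([r(s[120:260,310:440],3),r(t[170:310,340:540],2.0)[:280] if 0 else r(t[180:320,350:480],3)]))
E
```

```text
time: 18.43
tool_pos: [0.3925, -0.3939, 0.2024]
ee_rot: [-1.571, -0.002, -0.004]
wrist_force: [0.6, -0.6, -1.0]
width: 0.0008
[ 0.3939722  -0.39221856  0.20179383] [ 0.19351922 -0.67067905 -1.14861707]
```

View pics/f12.png

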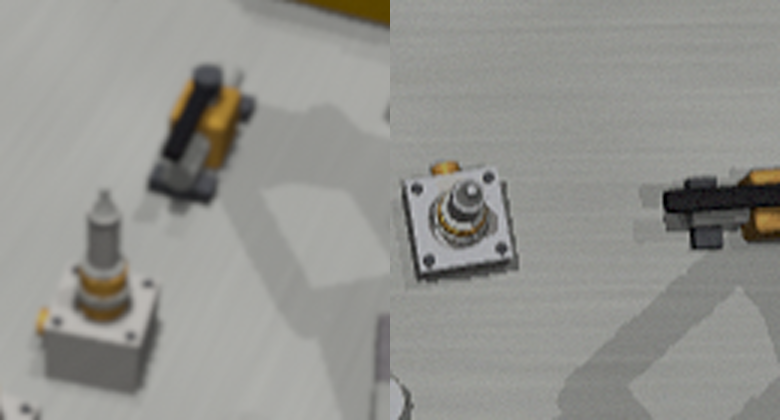

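View pics/top12.png

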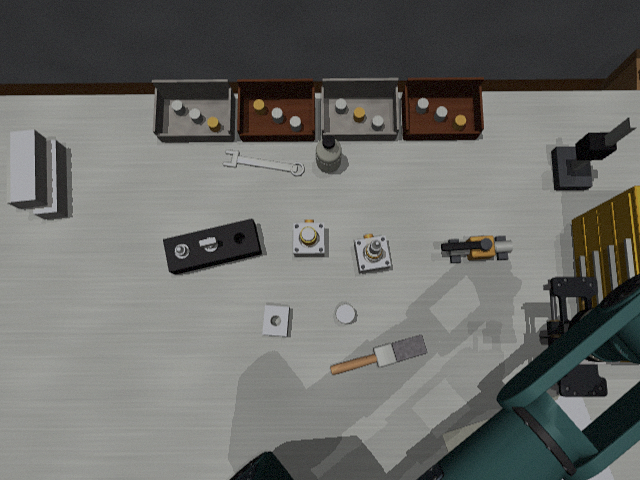

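```bash
python3 - <<'E'
from h import *
t=cv2.imread("pics/top12.png");cv2.imwrite("pics/v.png",cv2.resize(t[220:275,430:525],None,fx=8,fy=8,interpolation=2))
E
```

```text
(no output)
```

View pics/v.png

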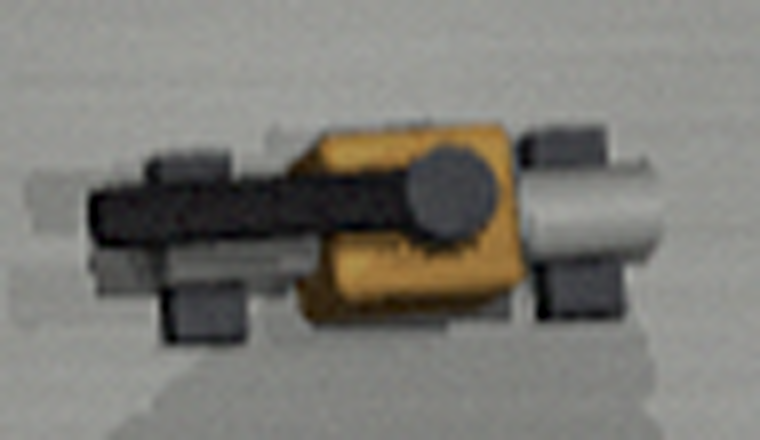

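```bash
python3 - <<'E'
from bench import ticket
print(ticket.close_job())
E
```

```text
the job is handed in; nothing more can be done
None
```

I took the tall nozzle from the rack and pushed it into the open fitting. I then turned the valve handle to its open stop and withdrew the arm to clear space. The job is handed in at about 18.5 s of the 58 s allowed, with no verdict reported.

**Nozzle:**
- The push force rose to about 12 N, then dropped as the nozzle snapped past the grip. I followed it down to about 17 N to make sure it was home, and no reading between steps was higher.
- With the spring relaxed, the measured height put the flange on the mouth at 85 mm. After release the side picture shows the nozzle upright with its flange on the rim.

**Valve:** The handle stopped moving at about 12 N of push. In the last picture it lies along the pipe, within about 1–2° as far as I could measure.

**Other things on the bench:** By eye, the last top view matches the first one, with nothing else moved.

**Disagreement:** The two cameras placed the fitting about 2.5 mm apart. I used a point between them and corrected it from the side view, and sideways force stayed below about 5 N during the push.

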